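# Stack a harmonica comb between its reed plates for pressing

### The arm

A 6-joint arm with a two-finger parallel gripper is mounted at the origin on the work surface. World frame = base frame: x ahead of the robot, y to its left, z up, the work surface at z = 0. Lengths are in m, angles in rad, forces in N, time in s.
With the tool pointing down it reaches from about 0.35 to 0.85 m from the base axis. Payload 8.1 kg.
Tool frame: the origin (TCP) lies between the finger pads; the fingertips stand tips_ahead ahead of it and the grasp point (between the pads) lies 2 mm behind it (tips_ahead is the distance from the TCP to the fingertips, in m); z points along the fingers, y is the direction in which the jaws open and shut (so a half turn about z gives the same grasp; the last joint's range is limited). The gripper opens to 93 mm and grips with 3 to 60 N. Pads are 15 mm wide; open, the fingers measure 128 mm over their backs; the gripper's body (75 mm by 188 mm) begins 65 mm behind the grasp point.
Start: joints at [-1.199, 0.13, 1.488, -0, 1.523, -0.085], TCP at [0.265, -0.538, 0.236] pointing down, gripper open.
Joint ranges: [-2.96, 2.96], [-0.89, 2.26], [0.02, 2.5], [-1.34, 4.48], [0, 2.73], [-2.66, 2.66]. Speed limits (rad/s): [2.39, 2.39, 2.79, 3.14, 3.14, 3.14].

### API

Orientations are given as a 3x3 rotation matrix whose columns are the frame's x, y, z axes.
In Python, from cell import reach, move_linear, set_joints, grip, wait, inverse_kinematics, get_obs, get_image, get_calibration, MotionError, finish_job, tips_ahead gives the robot as it stands. Calls block until the motion is done:
- reach(position, orientation): joint-space move of the TCP to a pose.
- move_linear(position, ori=None, vel=0.15): straight line of the TCP; ori=None keeps the orientation; vel is the mean speed in m/s.
- set_joints(angles): joint-space move.
- grip(opening, f_grip=None): finger opening in m; f_grip is the grip in N (None keeps the last); returns when the fingers have stopped.
- wait(seconds).
- inverse_kinematics(position, orientation): joint angles nearest the present ones, or None.
- get_obs(): the state.
- get_image(name): name is "scene" or "top" or "wrist"; returns the picture (480x640x3 uint8, red, green, blue); there is no depth.
- get_calibration(name): a dict with "fx", "fy", "cx", "cy" (pixels), "dist" ([k1, k2, p1, p2, k3] as OpenCV has them; the pictures are not rectified), "extrinsics" (4x4, takes a point from camera to world coordinates); the wrist camera has in their place "T_tool_cam" (4x4, takes a point from camera to tool coordinates, whose origin is the TCP and whose axes are the flange's). Camera axes: x right, y down, z forward; pixel columns grow to the right and rows downward; lengths in m; the calibration is good to about 2 mm. A picture is of the moment at which its call begins: read the wrist's pose just before it. get_calibration takes no time and is no camera call.
A pose or a line that the arm cannot do raises MotionError and nothing moves.
- finish_job(): hands the job in, once; it reports no verdict.
The state is a dict: "time_s": time; "q": joint angles; "qd": joint speeds; "tau": joint torques, N m; "tool_pos": TCP position; "orientation": TCP orientation; "wrist_force": force on the tool from outside, world axes, zero at the start; "wrist_torque": the same for the moment, N m; "width": finger opening in m.
Only numpy, scipy, OpenCV 4.12 (cv2) and the standard library are available. Lean on these libraries where they do the work, as an engineer would, in place of code of your own. Each camera call takes 0.05 s, during which the arm holds its last target.

### The job

Build the pressing stack on the raised bed of the pale green plate tray: first the long reed plate, on it the full-length mahogany comb, then the short reed plate, and the brass weight on top, each lying flat, centred over the tray and lined up with its length (either way round). Leave the short spare comb and the two reed wrenches where they lie.

Things in the scene. Friction and masses are not known exactly. Their poses are not given: they have to be found in the camera images.
- tray: Pale green plastic plate tray, fixed to the desk, 184 mm long (y) x 64 mm wide (x). Its base is 4 mm thick; along its middle runs a raised bed, 162 x 30 mm, whose flat top is 12 mm above the desk and carries the stack. A lip 5 mm thick stands at each end (inner faces 87 mm from the centre), its top 16 mm above the desk; the long sides have no wall. Origin: centre of the underside; y along its length, x across its width, z up.
- long_plate: Long nickel reed plate, a flat plate 150 x 38 x 8 mm thick with a row of 12 brass reeds on its upper face (the reeds are almost flush), about 250 g, lying flat. Origin: centre of the underside; y along its length, x across its width, z up. At the start the six loose or fixed things (tray, two plates, two combs, weight) lie in any order in two rows of three, their long sides within 0.4 rad of the world y axis.
- comb: Full-length mahogany comb, 130 x 34 x 14 mm high, a 10 mm wide spine along its +x side with thin teeth across to the -x side, about 50 g, lying flat. Origin: centre of the underside; y along its length, x across its width, z up.
- short_plate: Short nickel reed plate, like the long one but 105 x 34 x 8 mm thick with 8 reeds, about 170 g, lying flat. Origin: centre of the underside; y along its length, x across its width, z up.
- weight: Brass weight, a solid bar 85 x 30 x 22 mm high with a small round knob (diameter 18 mm, 10 mm tall) in the middle of its top, about 420 g, standing on its flat underside. Origin: centre of the underside; y along its length, x across its width, z up.
- spare_comb: Short spare mahogany comb, 75 x 34 x 14 mm high, not part of this job: stays where it lies. Origin: centre of the underside; y along its length, x across its width, z up.
- wrench_left: Flat steel reed wrench, 106 mm long x 18 mm wide at its forked head (10 mm along the shank) x 5 mm thick, lying on the left half of the desk, bystander. Origin: underside, at the middle of the shank; x along it towards the head.
- wrench_right: The same kind of steel reed wrench on the right half of the desk, bystander.
Not all that is in view belongs to the job. What is shaped like the long_plate but orange or pink is not meant.

How it is judged:
On the way, in this order (a step that is already met when the one before it is completed fails the run):
1. the long reed plate lies on the tray's raised bed, centred and lined up, let go, with everything below still in place (horizontal distance between long_plate and tray below 0.012 m and angle between the y axis of long_plate and the y axis of tray, either way round below 0.15 rad and angle between long_plate's own z axis and vertical below 0.06 rad and z of long_plate in the frame of tray between 0.009 and 0.015 m and contact force between the fingers and long_plate below 0.1 N and linear speed of long_plate below 0.02 m/s), for 0.2 s.
2. the full-length comb lies on the long plate, centred and lined up, let go, with everything below still in place (horizontal distance between each of long_plate, comb and tray below 0.012 m and angle between the y axis of each of long_plate, comb and the y axis of tray, either way round below 0.15 rad and angle between each of long_plate, comb's own z axis and vertical below 0.06 rad and z of long_plate in the frame of tray between 0.009 and 0.015 m and z of comb in the frame of tray between 0.017 and 0.023 m and contact force between the fingers and comb below 0.1 N and linear speed of comb below 0.02 m/s), for 0.2 s.
3. the short reed plate lies on the comb, centred and lined up, let go, with everything below still in place (horizontal distance between each of long_plate, comb, short_plate and tray below 0.012 m and angle between the y axis of each of long_plate, comb, short_plate and the y axis of tray, either way round below 0.15 rad and angle between each of long_plate, comb, short_plate's own z axis and vertical below 0.06 rad and z of long_plate in the frame of tray between 0.009 and 0.015 m and z of comb in the frame of tray between 0.017 and 0.023 m and z of short_plate in the frame of tray between 0.031 and 0.037 m and contact force between the fingers and short_plate below 0.1 N and linear speed of short_plate below 0.02 m/s), for 0.2 s.
4. the brass weight stands on the short plate, centred and lined up, let go, with everything below still in place (horizontal distance between each of long_plate, comb, short_plate, weight and tray below 0.012 m and angle between the y axis of each of long_plate, comb, short_plate, weight and the y axis of tray, either way round below 0.15 rad and angle between each of long_plate, comb, short_plate, weight's own z axis and vertical below 0.06 rad and z of long_plate in the frame of tray between 0.009 and 0.015 m and z of comb in the frame of tray between 0.017 and 0.023 m and z of short_plate in the frame of tray between 0.031 and 0.037 m and z of weight in the frame of tray between 0.039 and 0.045 m and contact force between the fingers and weight below 0.1 N and linear speed of weight below 0.02 m/s), for 0.2 s.
At the end, for the whole second after the job is handed in: On the tray, from below: long plate, comb, short plate, weight; each within 12 mm of the tray's centre seen from above, its length within 0.15 rad of the tray's, level within 0.06 rad, its underside within 3 mm of its height in the stack (12, 20, 34 and 42 mm above the desk), released and at rest (all of step 4 and contact force between the fingers and long_plate below 0.1 N and linear speed of each of long_plate, comb, short_plate below 0.02 m/s and angular speed of each of long_plate, comb, short_plate, weight below 0.1 rad/s and contact force between the fingers and comb below 0.1 N and contact force between the fingers and short_plate below 0.1 N); the robot touches nothing.
It fails at once if the spare comb pushed more than 25 mm from its place (distance of spare_comb from where it was at the start of the episode above 0.025 m).
It fails at once if the left wrench pushed more than 25 mm from its place (distance of wrench_left from where it was at the start of the episode above 0.025 m).
It fails at once if the right wrench pushed more than 25 mm from its place (distance of wrench_right from where it was at the start of the episode above 0.025 m).
It also fails if it takes over 109 s, if anything falls off the work surface, if the arm or the gripper's body presses on something with over 40 N, if the wrist force passes 120 N, or if a joint passes its speed limit or range.

## Working session

There is one attempt and no reset: what is moved stays moved. The work goes in short steps, each a Python script; the robot and the scene stay as the last script left them, time stands still between calls to the robot, and variables do not carry over. Pictures are saved under pics/ and viewed, and the job is handed in when it is done.

```bash
ls; mkdir -p pics; python3 - <<'E'
from cell import *
import cv2
for n in ("scene","top"):
    im=get_image(n); cv2.imwrite(f"pics/{n}0.png",im[:,:,::-1]); c=get_calibration(n); print(n,c)
print(get_calibration("wrist"),tips_ahead); o=get_obs(); print(o)
E
```

```text
pics
scene {'fx': 619.7761908862524, 'fy': 619.7761908862524, 'cx': 329.9757297049349, 'cy': 239.8262585471432, 'dist': array([-0.21466451,  0.        ,  0.        ,  0.        ,  0.        ]), 'extrinsics': array([[-0.54763395,  0.62445392, -0.55691503,  1.48793962],
       [ 0.8366783 ,  0.40220149, -0.37175715,  0.85402583],
       [-0.00815315, -0.66954556, -0.74272624,  1.36131087],
       [ 0.        ,  0.        ,  0.        ,  1.        ]])}
top {'fx': 541.9711905903332, 'fy': 541.9711905903332, 'cx': 320.3203538525505, 'cy': 243.02771262952473, 'dist': array([0.00020883, 0.        , 0.        , 0.        , 0.        ]), 'extrinsics': array([[-1.04514964e-02, -9.91572762e-01,  1.29128712e-01,
         3.31969754e-01],
       [-9.99945341e-01,  1.04006651e-02, -1.06799577e-03,
         1.79141104e-01],
       [-2.84028976e-04, -1.29132816e-01, -9.91627266e-01,
         1.20438898e+00],
       [ 0.00000000e+00,  0.00000000e+00,  0.00000000e+00,
         1.00000000e+00]])}
{'fx': 425.6597037310883, 'fy': 425.6597037310883, 'cx': 330.9391804955908, 'cy': 234.18651889991907, 'dist
[... 516 characters left out ...]
,  7.60337222e-07,
        1.52300827e+00, -8.54131379e-02]), 'qd': array([ 0.00053872, -0.0014773 , -0.00224223,  0.00022777, -0.0006834 ,
        0.00199236]), 'tau': array([ 9.20341699e-04, -5.61340749e+01, -4.93095481e+01,  7.69363507e-02,
        2.91003613e-02, -3.66753045e-05]), 'tool_pos': array([ 0.26450468, -0.53799832,  0.23468828]), 'orientation': array([[ 8.97448042e-01,  4.41119759e-01, -6.08976774e-04],
       [ 4.41120156e-01, -8.97446688e-01,  1.56552287e-03],
       [ 1.44058881e-04, -1.67360736e-03, -9.99998589e-01]]), 'wrist_force': array([-0.13882646,  0.60485612,  0.09758659]), 'wrist_torque': array([ 0.08002726, -0.00130413,  0.00673865]), 'width': 0.09295506094486011}
```

View pics/top0.png

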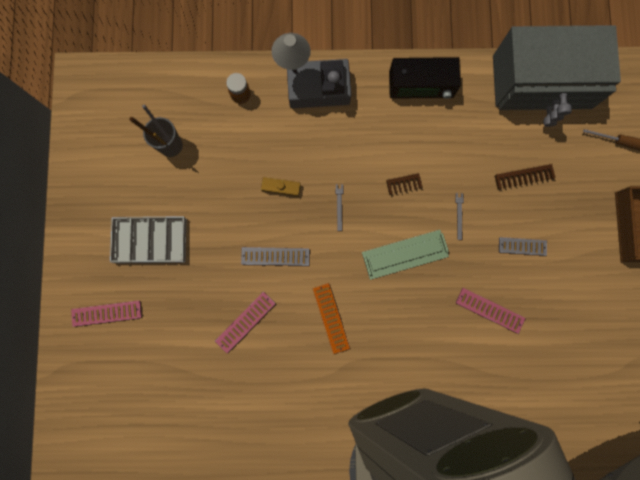

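View pics/scene0.png

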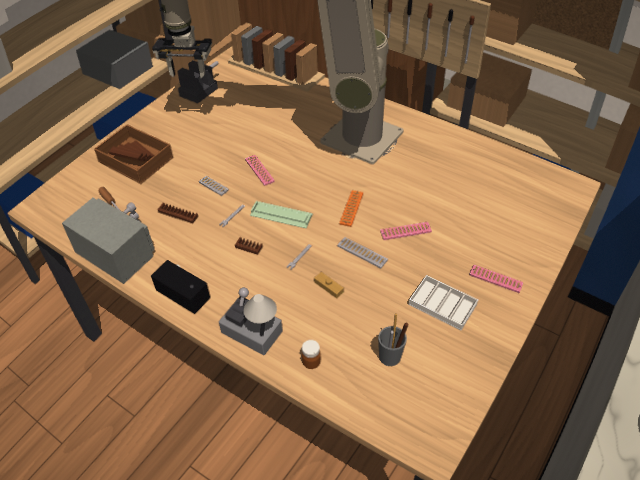

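```bash
cat > h.py <<'E'
from cell import *
import numpy as np, cv2
def cast(name,px,z,T=None):
    c=get_calibration(name)
    K=np.array([[c['fx'],0,c['cx']],[0,c['fy'],c['cy']],[0,0,1]])
    u=cv2.undistortPoints(np.array(px,float).reshape(-1,1,2),K,np.array(c['dist'])).reshape(-1,2)
    E=c['extrinsics'] if T is None else T
    d=np.c_[u,np.ones(len(u))]@E[:3,:3].T; o=E[:3,3]
    return o+d*((z-o[2])/d[:,2:3])
def wristT(o):
    T=np.eye(4);T[:3,:3]=o['orientation'];T[:3,3]=o['tool_pos'];return T@get_calibration('wrist')['T_tool_cam']
def rect(P):
    # P Nx3 world pts -> centre, long-axis angle from world y, sizes
    (c,(w,h),a)=cv2.minAreaRect((P[:,:2]*1000).astype(np.float32))
    b=cv2.boxPoints(((c),(w,h),a)); e1=b[1]-b[0]; e2=b[2]-b[1]
    L,W=(e1,e2) if np.linalg.norm(e1)>np.linalg.norm(e2) else (e2,e1)
    if L[1]<0: L=-L
    return np.array(c)/1000, float(np.arctan2(-L[0],L[1])), float(np.linalg.norm(L)),float(np.linalg.norm(W))
def R(a):
    # tool down, jaws across an object whose length is rotated a from world y (tool y = +object x dir or opposite)
    y=np.array([np.cos(a),np.sin(a),0]); z=np.array([0,0,-1.]); x=np.cross(y,z)
    return np.c_[x,y,z]
E
python3 - <<'E'
from h import *
im=cv2.imread("pics/top0.png")
P=dict(long=(275,257,8),weight=(281,187,22),tray=(405,254,12),comb=(525,177,14),spare=(404,184,14),short=(523,246,8))
for k,(u,v,z) in P.items(): print(k,cast("top",[(u,v)],z/1000)[0].round(3))
cv2.imwrite("pics/crop.png",cv2.resize(im[150:290,230:570],None,fx=2.35,fy=2.35,interpolation=2))
for a in(0.,np.pi): 
  for p in [(.4,.3,.3),(.45,-.25,.3)]: print(a,p,inverse_kinematics(p,R(a)))
E
```

```text
long [0.458 0.279 0.008]
weight [0.613 0.264 0.022]
tray [ 0.461 -0.009  0.012]
comb [ 0.632 -0.284  0.014]
spare [ 0.619 -0.012  0.014]
short [ 0.476 -0.273  0.008]
0.0 (0.4, 0.3, 0.3) [ 5.40921302e-01 -1.60568825e-01  1.66002128e+00 -4.44089210e-16
  1.64214020e+00  5.40921302e-01]
0.0 (0.45, -0.25, 0.3) [-6.06722891e-01 -1.19675667e-01  1.62291698e+00 -4.44089210e-16
  1.63835134e+00 -6.06722891e-01]
3.141592653589793 (0.4, 0.3, 0.3) [ 5.40921302e-01 -1.60568825e-01  1.66002128e+00 -4.44089210e-16
  1.64214020e+00 -2.60067135e+00]
3.141592653589793 (0.45, -0.25, 0.3) [-6.06722891e-01 -1.19675667e-01  1.62291698e+00 -4.44089210e-16
  1.63835134e+00  2.53486976e+00]
```

View pics/crop.png

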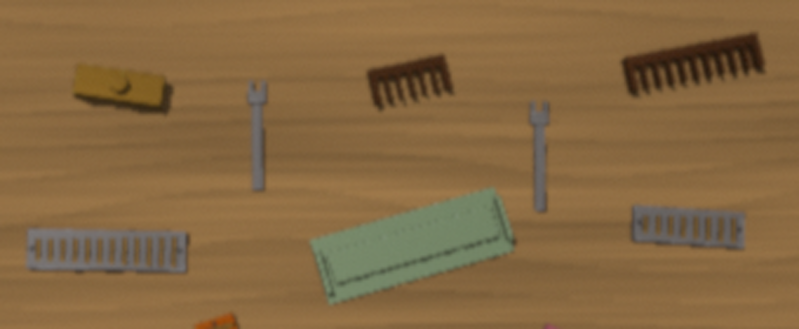

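The top view shows long_plate (275,257), weight (281,187), tray (405,254), comb (525,177), short_plate (523,246) and spare (404,184). The long-plate-shaped candidates are grey (275,257), orange (331,318) and pink (106,314), (245,322) and (490,310). Only the grey one is nickel, it is about 150 mm long, and the crop shows 12 reeds. Next I'll look from the wrist at all five.

```bash
python3 - <<'E'
from h import *
import pickle
P=dict(short=(.476,-.273),comb=(.632,-.284),tray=(.461,-.009),weight=(.613,.264),long=(.458,.279))
D={}
for k,(x,y) in P.items():
    reach([x,y,.22],R(0.)); wait(.2)
    o=get_obs(); D[k]=(wristT(o),get_image("wrist")); print(k,o['time_s'],o['tool_pos'].round(3))
    cv2.imwrite(f"pics/w_{k}.png",D[k][1][:,:,::-1])
pickle.dump(D,open("d.pkl","wb"))
m=np.vstack([np.hstack([cv2.resize(D[k][1],(400,300)) for k in r]) for r in(("short","comb"),("tray","weight"))])
cv2.imwrite("pics/mont.png",m[:,:,::-1])
E
```

```text
short 1.5833 [ 0.476 -0.274  0.22 ]
comb 2.5083 [ 0.631 -0.284  0.221]
tray 3.9917 [ 0.462 -0.01   0.22 ]
weight 5.4333 [0.613 0.263 0.221]
long 6.35 [0.459 0.279 0.22 ]
```

View pics/mont.png

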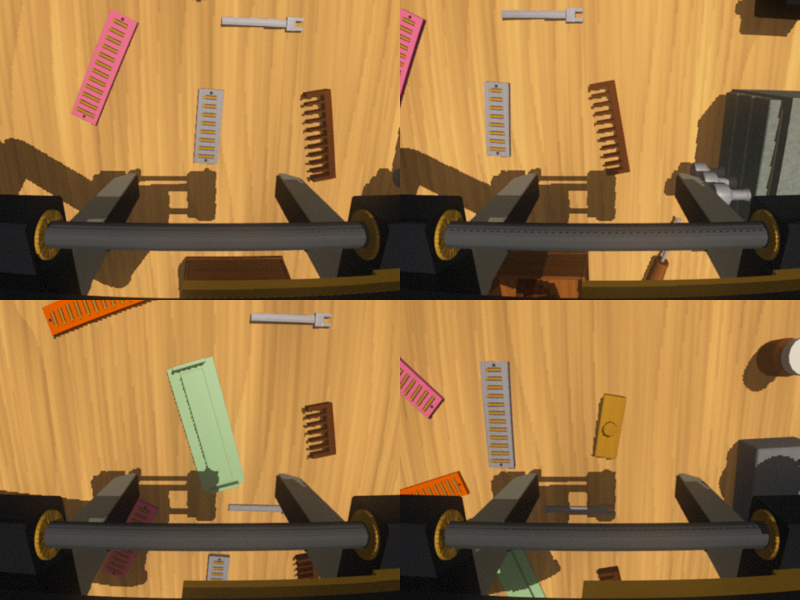

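View pics/w_long.png

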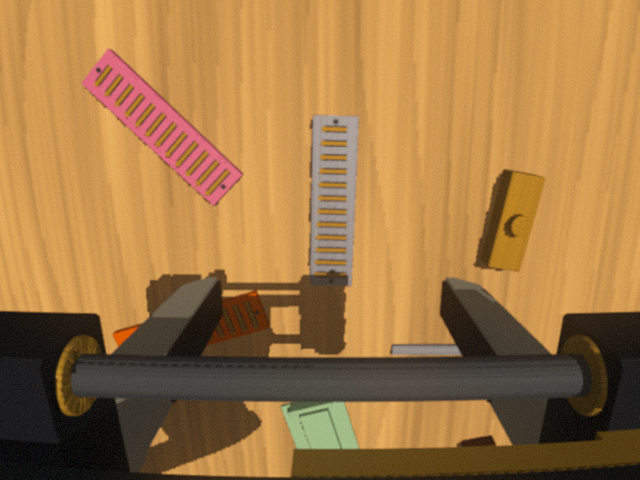

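```bash
cat > seg.py <<'E'
from h import *
from h import cv2,np
def mask(im,kind):
    hsv=cv2.cvtColor(im,cv2.COLOR_RGB2HSV).astype(int);H,S,V=hsv[...,0],hsv[...,1],hsv[...,2]
    if kind=='nickel': m=(S<60)&(V>60)
    if kind=='green': m=(H>45)&(H<85)&(S>30)&(V>25)
    if kind=='brass': m=(H>=18)&(H<28)&(S>190)&(V>60)
    if kind=='wood': m=(V<140)&(H<14)&(S>100)
    return m.astype(np.uint8)
def find(im,T,kind,near,z,L,k=5,verbose=True):
    m=mask(im,kind); m=cv2.morphologyEx(m,cv2.MORPH_CLOSE,np.ones((k,k))); m=cv2.morphologyEx(m,cv2.MORPH_OPEN,np.ones((3,3)))
    out=[]
    for c in cv2.findContours(m,cv2.RETR_EXTERNAL,cv2.CHAIN_APPROX_NONE)[0]:
        if cv2.contourArea(c)<300: continue
        c_=c.reshape(-1,2); r=rect(cast('wrist',c_,z,T)); d=np.hypot(*(r[0]-near))
        if d<.08: out.append((d,r,c_))
    out.sort(key=lambda t:t[0])
    return [(r,c) for d,r,c in out]
E
python3 - <<'E'
from seg import *
import pickle
D=pickle.load(open("d.pkl","rb"))
P=dict(short=('nickel',(.476,-.273),.008),comb=('wood',(.632,-.284),.014),tray=('green',(.461,-.009),.004),weight=('brass',(.613,.264),.022),long=('nickel',(.458,.279),.008))
for k,(kind,n,z) in P.items():
  for view in D:
    T,im=D[view]
    for r,c in find(im,T,kind,n,z,0)[:2]: print(k,'in',view,r[0].round(4),round(r[1],3),round(r[2],1),round(r[3],1),c.min(0),c.max(0))
E
```

```text
short in short [ 0.4775 -0.2721] -0.078 104.3 33.3 [311 142] [357 261]
short in comb [ 0.4785 -0.2722] -0.079 104.1 34.5 [135 131] [175 250]
short in tray [ 0.48   -0.2423] -0.078 53.1 33.4 [331 407] [366 448]
comb in short [ 0.6337 -0.2846] 0.18 130.6 37.5 [486 143] [536 289]
comb in comb [ 0.636  -0.2849] 0.18 129.0 32.9 [304 129] [366 279]
comb in tray [ 0.6216 -0.2413] 0.549 62.1 31.9 [473 405] [511 445]
tray in tray [ 0.4679 -0.0307] 0.119 128.2 52.8 [302 158] [371 294]
tray in weight [0.4597 0.0057] 0.262 104.7 61.7 [156 400] [229 475]
tray in long [0.4489 0.0465] -1.569 74.5 56.2 [284 403] [356 447]
weight in weight [0.6172 0.2675] -0.16 85.4 30.2 [312 151] [361 253]
weight in long [0.6136 0.2684] -0.158 84.4 37.3 [482 171] [544 270]
long in weight [0.462  0.2801] -0.027 149.1 38.6 [129  98] [182 268]
long in long [0.4609 0.2807] -0.029 147.9 37.3 [310 116] [357 284]
```

```bash
python3 - <<'E'
from seg import *
import pickle
D=pickle.load(open("d.pkl","rb")); T,im=D['tray']
hsv=cv2.cvtColor(im,cv2.COLOR_RGB2HSV); print(hsv[200,300],hsv[180,330],hsv[140,285],hsv[290,340],hsv[20,500])
m=((hsv[...,0]>36)&(hsv[...,0]<95)&(hsv[...,1]>15)).astype(np.uint8)
m=cv2.morphologyEx(m,cv2.MORPH_CLOSE,np.ones((7,7)))
c=max(cv2.findContours(m,cv2.RETR_EXTERNAL,cv2.CHAIN_APPROX_NONE)[0],key=cv2.contourArea).reshape(-1,2)
for z in (0,.004,.010,.016):
    P=cast('wrist',c,z,T); print(z,rect(P))
v=im.copy(); cv2.drawContours(v,[c.reshape(-1,1,2)],-1,(255,0,0),1)
cv2.imwrite("pics/traycrop.png",cv2.resize(v[70:330,220:440],None,fx=2.3,fy=2.3,interpolation=0)[:,:,::-1])
E
```

```text
[ 44  68 194] [ 45  69 199] [ 43  67 194] [37 72 82] [ 16 154 189]
0 (array([ 0.46323221, -0.01280336]), 0.27428844571113586, 190.47732543945312, 63.76043701171875)
0.004 (array([ 0.46322095, -0.01197092]), 0.27428850531578064, 188.4161376953125, 63.070457458496094)
0.01 (array([ 0.46320401, -0.01072229]), 0.27428847551345825, 185.32431030273438, 62.03555679321289)
0.016 (array([ 0.46318716, -0.00947367]), 0.2742883861064911, 182.23251342773438, 61.0004997253418)
```

View pics/traycrop.png

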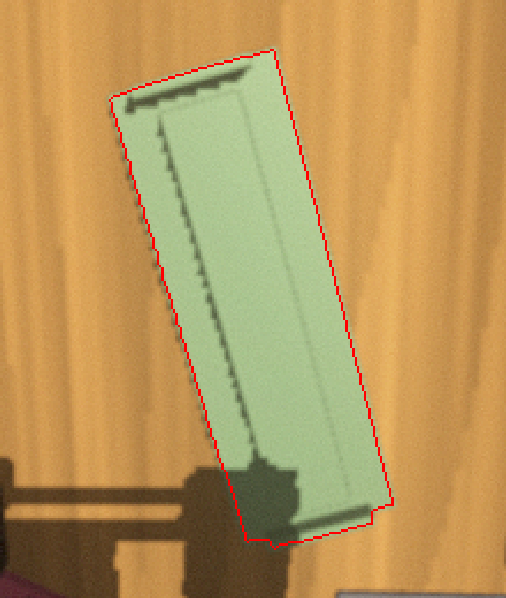

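```bash
cat > pp.py <<'E'
from seg import *
TR=np.array([.463,-.010]); TA=.274
def say(s):
    o=get_obs(); print(s,'t',round(o['time_s'],2),'p',o['tool_pos'].round(4),'w',round(o['width'],4),'F',o['wrist_force'].round(1)); return o
def pick(xy,a,tip,op,f):
    grip(op); reach([*xy,.10],R(a)); move_linear([*xy,tip+tips_ahead],vel=.12); say('down')
    grip(0.0,f); o=say('gripped'); z=o['tool_pos'][2]
    move_linear([*xy,.13],vel=.15); say('lifted'); return z
def place(zrel,h,op,off=(0,0),dz=.0015):
    # zrel: TCP height above object's underside ; h: target underside height
    c=TR+np.array(off)
    reach([*c,.15],R(TA)); 
    move_linear([*c,h+zrel+.02],vel=.12); o=say('pre')
    e=np.array([*c,h+zrel+.02])-o['tool_pos']; print('err',e.round(4))
    t=np.array([*c,h+zrel+dz])+e
    move_linear(t,vel=.04); wait(.2); say('placed')
    grip(op); say('open'); move_linear([*t[:2],.17],vel=.15)
def look(name,back=0.):
    x,y=TR; reach([x,y-back,.22],R(TA)); wait(.25); o=get_obs(); T=wristT(o); im=get_image('wrist')
    cv2.imwrite(f'pics/{name}.png',im[:,:,::-1]); import pickle; pickle.dump((T,im),open(name+'.pkl','wb')); say('look'); return T,im
E
python3 - <<'E'
from pp import *
z=pick((.4613,.2805),-.028,.003,.06,30)
T=wristT(get_obs()); cv2.imwrite('pics/held1.png',get_image('wrist')[:,:,::-1])
E
```

```text
down t 8.5 p [0.4622 0.2809 0.0211] w 0.0604 F [-0.   0.7 -0.1]
gripped t 9.0 p [0.4615 0.2807 0.0205] w 0.037 F [-1.1 -0.1  4.9]
lifted t 9.88 p [0.4605 0.2801 0.1286] w 0.0374 F [-0.4 -0.1 -3.5]
```

View pics/held1.png

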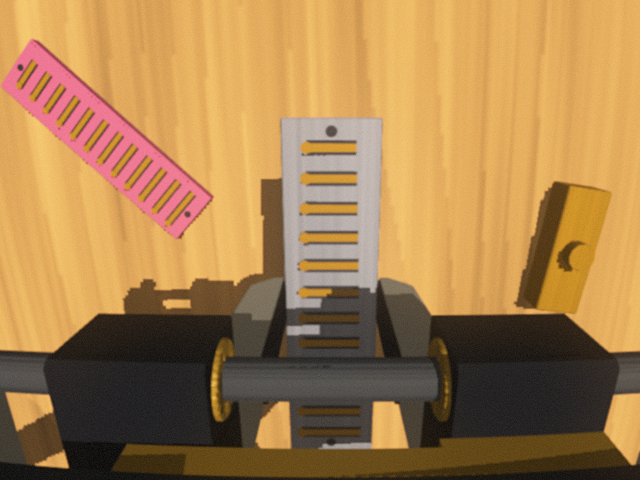

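The plate is held level and straight, with its far edge at row 118. I'll cast that edge to get the offset along its length, then place it.

```bash
python3 - <<'E'
from pp import *
o=get_obs(); T=wristT(o); z=o['tool_pos'][2]-.0205+.008
p=cast('wrist',[(331,118),(331,131),(282,118),(382,118)],z,T)
loc=(p-o['tool_pos'])@o['orientation']; print('far edge in tool frame',loc.round(4))
place(.0205,.012,.062)
T,im=look('p1')
E
```

```text
far edge in tool frame [[ 0.0739  0.0004  0.0124]
 [ 0.0692  0.0004  0.0124]
 [ 0.0739 -0.0177  0.0124]
 [ 0.074   0.0193  0.0124]]
pre t 12.02 p [ 0.4637 -0.01    0.0533] w 0.0374 F [-0.2  0.6 -2.5]
err [-0.0007 -0.     -0.0008]
placed t 12.85 p [ 0.4623 -0.01    0.0331] w 0.0371 F [-0.2  0.6 -2.4]
open t 13.47 p [ 0.4624 -0.01    0.0333] w 0.062 F [-0.3  1.2  0. ]
look t 15.15 p [ 0.4622 -0.0099  0.2185] w 0.0616 F [ 0.3  0.5 -0.6]
```

View pics/p1.png

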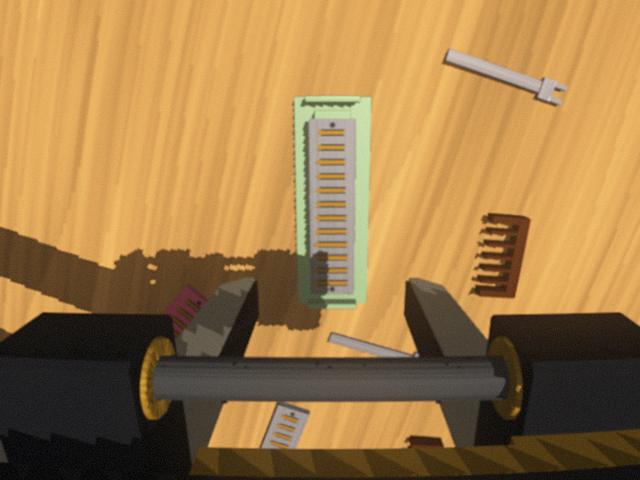

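```bash
cat > chk.py <<'E'
from pp import *
import pickle
def tray(T,im):
    hsv=cv2.cvtColor(im,cv2.COLOR_RGB2HSV)
    m=((hsv[...,0]>34)&(hsv[...,0]<95)&(hsv[...,1]>15)).astype(np.uint8)
    m=cv2.morphologyEx(m,cv2.MORPH_CLOSE,np.ones((5,5)))
    c=max(cv2.findContours(m,cv2.RETR_EXTERNAL,cv2.CHAIN_APPROX_NONE)[0],key=cv2.contourArea).reshape(-1,2)
    s=rect(cast('wrist',c,.003,T)); e=rect(cast('wrist',c,.016,T)); return s,e
def show(n,r): print(n,r[0].round(4),round(r[1],3),round(r[2],1),round(r[3],1))
E
python3 - <<'E'
from chk import *
T,im=pickle.load(open('p1.pkl','rb'))
s,e=tray(T,im); show('tray@3',s); show('tray@16',e)
for r,c in find(im,T,'nickel',TR,.020,0): show('plate',r)
E
```

```text
tray@3 [ 0.2529 -0.2913] -1.203 257.0 209.2
tray@16 [ 0.2597 -0.2787] -1.203 247.8 201.7
plate [ 0.4643 -0.0023] 0.273 165.8 51.8
```

```bash
python3 - <<'E'
import re
s=open('chk.py').read()
i=s.index("    hsv="); j=s.index("    m=cv2.morph")
s=s[:i]+"""    h=cv2.cvtColor(im,cv2.COLOR_RGB2HSV)
    m=((h[...,0]>36)&(h[...,0]<80)&(h[...,1]>40)&(h[...,2]>50)).astype(np.uint8); m[305:]=0
"""+s[j:]
open('chk.py','w').write(s)
E
python3 - <<'E'
from chk import *
T,im=pickle.load(open('p1.pkl','rb'))
h=cv2.cvtColor(im,cv2.COLOR_RGB2HSV); print(h[200,315],h[110,330],h[280,315],h[200,300])
s,e=tray(T,im); show('tray@3',s); show('tray@16',e)
m=((h[...,1]<50)&(h[...,2]>40)).astype(np.uint8); m[300:]=0
m=cv2.morphologyEx(m,cv2.MORPH_CLOSE,np.ones((5,5)));m=cv2.morphologyEx(m,cv2.MORPH_OPEN,np.ones((7,7)))
for c in cv2.findContours(m,0,1)[0]:
  if cv2.contourArea(c)>1500: show('plate',rect(cast('wrist',c.reshape(-1,2),.020,T))); print(c.reshape(-1,2).min(0),c.reshape(-1,2).max(0))
v=cv2.resize(im[80:320,270:400],None,fx=2.4,fy=2.4,interpolation=0); cv2.imwrite('pics/p1c.png',v[:,:,::-1])
E
```

```text
[ 11  23 176] [ 42  65 208] [15 74 76] [ 41  63 207]
tray@3 [ 0.4628 -0.0105] 0.273 185.6 63.0
tray@16 [ 0.4621 -0.0079] 0.273 179.0 60.8
plate [0.458  0.0063] 0.275 115.0 38.9
[308 118] [356 256]
```

View pics/p1c.png

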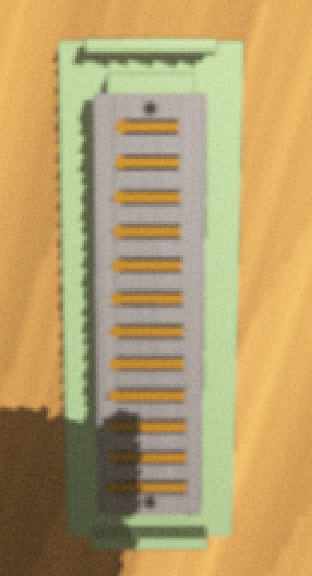

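```bash
python3 - <<'E'
from chk import *
T,im=pickle.load(open('p1.pkl','rb'))
f=lambda u,v:(270+u/2.4,80+v/2.4)
ax=np.array([-np.sin(TA),np.cos(TA)]); px=np.array([np.cos(TA),np.sin(TA)])
def loc(pts,z):
    q=cast('wrist',[f(*p) for p in pts],z,T)[:,:2]-TR; return np.c_[q@px,q@ax].round(4)
print('plate ends',loc([(150,93),(152,514)],.020)); print('plate sides',loc([(93,300),(204,300)],.020))
print('lip outer',loc([(150,39),(150,549)],.016)); print('bed top end',loc([(150,72)],.012)); print('tray sides',loc([(63,300),(237,300)],.004))
E
```

```text
plate ends [[ 0.0002  0.0739]
 [ 0.0013 -0.0759]]
plate sides [[-0.0194  0.0041]
 [ 0.0191  0.0042]]
lip outer [[ 0.0002  0.0914]
 [ 0.0006 -0.0918]]
bed top end [[0.0002 0.0809]]
tray sides [[-0.0312  0.0009]
 [ 0.0319  0.001 ]]
```

```bash
python3 - <<'E'
from pp import *
z=pick((.635,-.2848),.18,.005,.062,15)
o=get_obs(); np.save('zc.npy',z)
cv2.imwrite('pics/held2.png',get_image('wrist')[:,:,::-1])
E
```

```text
down t 17.47 p [ 0.6356 -0.285   0.0229] w 0.0618 F [ 0.1  0.3 -0.8]
gripped t 18.04 p [ 0.6353 -0.2849  0.0224] w 0.0336 F [ 0.7 -0.3  2.6]
lifted t 18.91 p [ 0.6343 -0.2844  0.1286] w 0.0335 F [-0.3  0.4 -0.9]
```

View pics/held2.png

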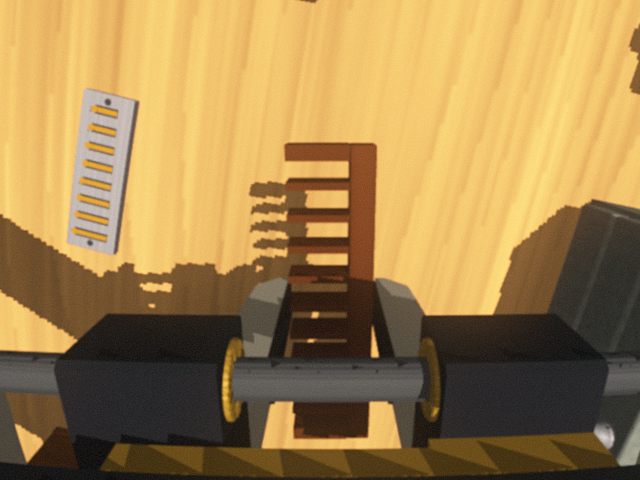

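The comb is held straight, with its far end at row 144. I'll check the end offset and place it.

```bash
python3 - <<'E'
from pp import *
o=get_obs(); T=wristT(o); z=o['tool_pos'][2]-.0224+.014
p=cast('wrist',[(285,144),(376,144)],z,T); print(((p-o['tool_pos'])@o['orientation']).round(4))
place(.0224,.020,.06)
T,im=look('p2')
cv2.imwrite('pics/p2c.png',cv2.resize(im[80:320,270:400],None,fx=2.4,fy=2.4,interpolation=0)[:,:,::-1])
E
```

```text
[[ 0.0646 -0.0163  0.0086]
 [ 0.0646  0.017   0.0085]]
pre t 21.07 p [ 0.4636 -0.0102  0.063 ] w 0.0337 F [ 0.4  1.3 -0.7]
err [-0.0006  0.0002 -0.0006]
placed t 21.9 p [ 0.4624 -0.0098  0.0433] w 0.0333 F [ 0.2 -0.8 -1.2]
open t 22.55 p [ 0.4624 -0.0098  0.0432] w 0.0604 F [ 0.4 -0.  -0.7]
look t 24.16 p [ 0.4622 -0.0099  0.2185] w 0.0602 F [ 0.   0.3 -0.2]
```

View pics/p2c.png

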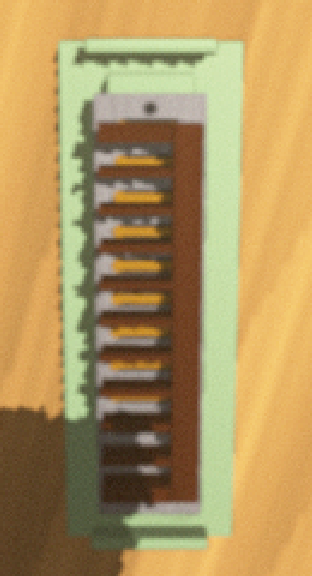

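The comb lies on the plate, with its ends at crop rows 121 and 502. Next is the short plate.

```bash
python3 - <<'E'
from pp import *
import pickle
T,im=pickle.load(open('p2.pkl','rb'))
q=cast('wrist',[(270+u/2.4,80+v/2.4) for u,v in [(150,121),(150,502),(97,300),(202,300)]],.034,T)[:,:2]-TR
print('comb ends/sides',np.c_[q@[np.cos(TA),np.sin(TA)],q@[-np.sin(TA),np.cos(TA)]].round(4))
z=pick((.478,-.2721),-.0785,.003,.06,30); print(z)
cv2.imwrite('pics/held3.png',get_image('wrist')[:,:,::-1])
E
```

```text
comb ends/sides [[ 0.0002  0.0652]
 [ 0.0005 -0.0652]
 [-0.0173  0.007 ]
 [ 0.0177  0.007 ]]
down t 26.3 p [ 0.4787 -0.2723  0.0208] w 0.0598 F [ 0.3 -0.2  0.6]
gripped t 26.85 p [ 0.4782 -0.2723  0.0204] w 0.0332 F [-1.4  0.3  3.8]
lifted t 27.73 p [ 0.4773 -0.2716  0.1287] w 0.0333 F [ 0.7 -0.4 -1.5]
0.020385505045854114
```

View pics/held3.png

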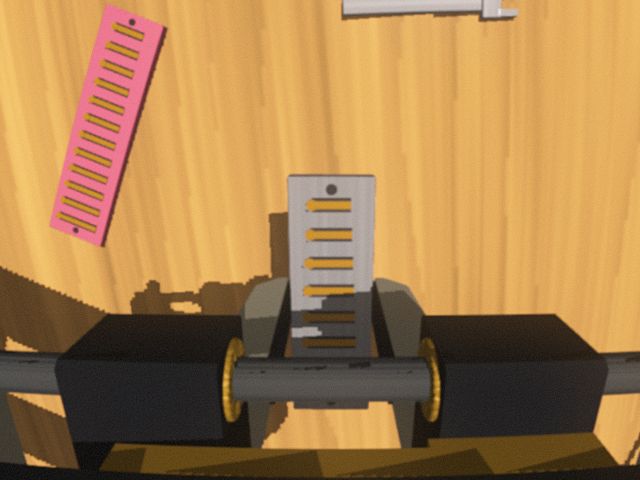

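The short plate is held level, with its far edge at row 176. The comb checked within 1 mm. Placing the short plate.

```bash
python3 - <<'E'
from pp import *
o=get_obs(); T=wristT(o); z=o['tool_pos'][2]-.0204+.008
p=cast('wrist',[(288,176),(375,176)],z,T); print(((p-o['tool_pos'])@o['orientation']).round(4))
place(.0204,.034,.06)
T,im=look('p3')
cv2.imwrite('pics/p3c.png',cv2.resize(im[80:320,270:400],None,fx=2.4,fy=2.4,interpolation=0)[:,:,::-1])
E
```

```text
[[ 0.0524 -0.016   0.0125]
 [ 0.0525  0.0172  0.0124]]
pre t 29.59 p [ 0.4635 -0.0104  0.0749] w 0.033 F [-0.5 -1.  -1.4]
err [-0.0005  0.0004 -0.0005]
placed t 30.42 p [ 0.4626 -0.0096  0.0555] w 0.0333 F [-0.2  0.1 -2.4]
open t 31.07 p [ 0.4625 -0.0096  0.0554] w 0.0596 F [-0.   0.2 -0.2]
look t 32.6 p [ 0.4622 -0.0099  0.2185] w 0.0601 F [ 0.7 -0.1  0.7]
```

View pics/p3c.png

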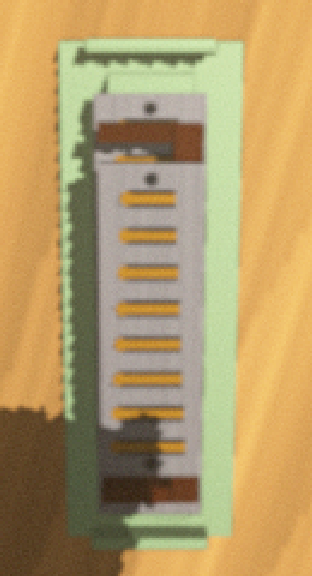

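The short plate lies straight on the comb, crop rows 163–478. The weight is next.

```bash
python3 - <<'E'
from pp import *
z=pick((.6168,.2676),-.16,.006,.055,40); print(z)
cv2.imwrite('pics/held4.png',get_image('wrist')[:,:,::-1])
E
```

```text
down t 35.02 p [0.6174 0.2677 0.0238] w 0.0548 F [-0.1  0.8  0.9]
gripped t 35.56 p [0.6173 0.2677 0.0236] w 0.0298 F [-0.5  0.2  2.5]
lifted t 36.42 p [0.6159 0.2673 0.1284] w 0.0297 F [-0.5 -0.7 -4.3]
0.023624654491833735
```

View pics/held4.png

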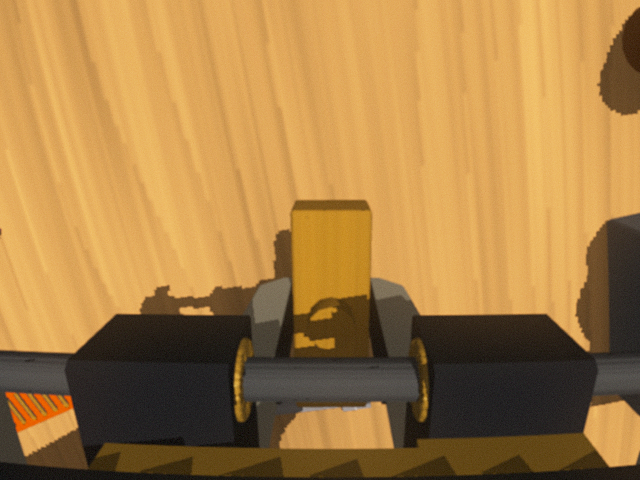

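The weight is held straight, with its top-face far edge at about row 209. Placing it.

```bash
python3 - <<'E'
from pp import *
o=get_obs(); T=wristT(o); z=o['tool_pos'][2]-.0236+.022
p=cast('wrist',[(292,209),(371,209)],z,T); print(((p-o['tool_pos'])@o['orientation']).round(4))
place(.0236,.042,.055)
T,im=look('p4')
cv2.imwrite('pics/p4c.png',cv2.resize(im[80:320,270:400],None,fx=2.4,fy=2.4,interpolation=0)[:,:,::-1])
s=get_image('scene'); cv2.imwrite('pics/s4.png',cv2.resize(s[150:300,150:450],None,fx=2.6,fy=2.6)[:,:,::-1])
E
```

```text
[[ 0.0419 -0.0137  0.0016]
 [ 0.0419  0.0149  0.0015]]
pre t 38.37 p [ 0.4635 -0.0098  0.0861] w 0.0296 F [ 0.8 -0.2 -3.7]
err [-0.0005 -0.0002 -0.0005]
placed t 39.19 p [ 0.4626 -0.0102  0.0668] w 0.0294 F [ 0.4 -0.3 -3.7]
open t 39.83 p [ 0.4625 -0.0102  0.0667] w 0.0549 F [ 0.6 -0.3  0.7]
look t 41.28 p [ 0.4622 -0.0099  0.2185] w 0.0553 F [-1.   0.3 -0.3]
```

View pics/p4c.png

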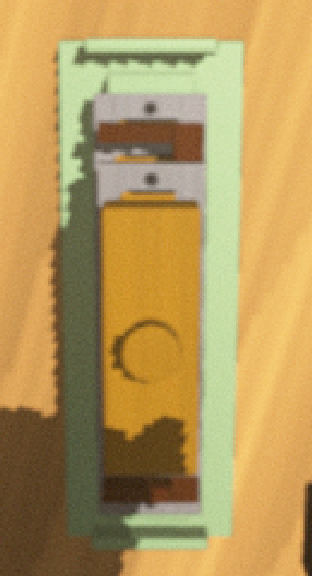

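View pics/s4.png

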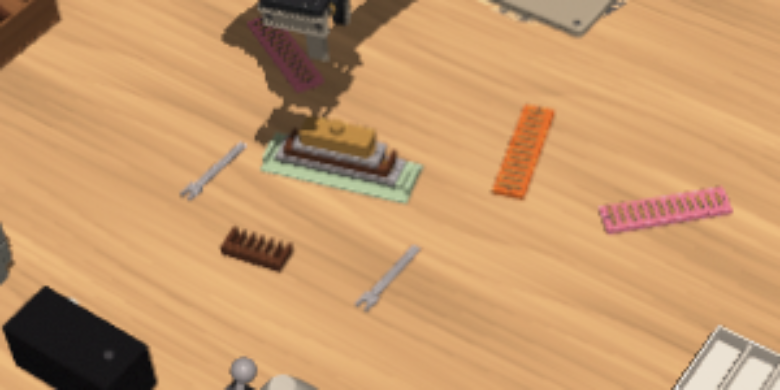

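The stack stands straight and level, and the spare comb and wrenches are where they were. I'll run one numeric check and then hand in.

```bash
python3 - <<'E'
from chk import *
T,im=pickle.load(open('p4.pkl','rb'))
def l(pts,z):
    q=cast('wrist',[(270+u/2.4,80+v/2.4) for u,v in pts],z,T)[:,:2]-TR
    return np.c_[q@[np.cos(TA),np.sin(TA)],q@[-np.sin(TA),np.cos(TA)]].round(4).tolist()
print('weight',l([(150,207),(150,474),(102,300),(199,300)],.064)); print('short far/near',l([(150,163),(150,478)],.042)); print('comb far',l([(150,121)],.034)); print('long ends',l([(150,93),(150,514)],.020))
say('end'); finish_job()
E
```

```text
weight [[0.0002, 0.0411], [0.0004, -0.0431], [-0.0142, 0.013], [0.0151, 0.0131]]
short far/near [[0.0002, 0.0525], [0.0005, -0.0531]]
comb far [[0.0002, 0.0652]]
long ends [[0.0002, 0.074], [0.0005, -0.0758]]
end t 41.33 p [ 0.4623 -0.0099  0.2188] w 0.0548 F [-0.5 -0.8  0.1]
the job is handed in; nothing more can be done
```

The pressing stack is built on the tray in the right order: long plate, comb, short plate, then the brass weight. I handed it in at about 41 s of the 109 s allowed; `finish_job` gives no verdict.

- **Centring:** the last wrist-camera check puts every piece within about 1 mm of the tray's centre along its length and about 0.5 mm across. The camera calibration itself is only good to about 2 mm.
- **Alignment and level:** pieces look lined up and level by eye in the wrist and scene pictures. I did not measure the tilt or the angle of the finished stack.
- **Bystanders:** the spare comb and both wrenches look untouched in the scene picture; I did not measure their positions again.
- **Release:** the gripper is open and about 0.2 m above the desk, clear of everything.

Two early automatic colour masks, one for the tray and one for the long plate, gave wrong sizes (merged or cut-off outlines). I refitted the tray mask. I read the placed pieces' edges by hand from enlarged crops instead. Those readings matched the given sizes to within about 2 mm.

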